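# Switch off the curing lamp and empty the bead tray

### The arm

A 7-joint arm with a two-finger parallel gripper is mounted at the origin on the work surface. World frame = base frame: x ahead of the robot, y to its left, z up, the work surface at z = 0. Lengths are in m, angles in rad, forces in N, time in s.
With the tool pointing down it reaches from about 0.35 to 0.9 m from the base axis. Payload 7.2 kg.
Tool frame: the origin (TCP) lies midway between the tips of the shut fingers; the grasp point (between the pads) lies 19 mm behind it; z points along the fingers, y is the line along which they close (so a half turn about z gives the same grasp; the last joint's range is limited). The gripper opens to 85 mm and grips with 20 to 120 N. Pads are 22 mm wide; open, the fingers measure 114 mm over their backs; the gripper's body (76 mm by 85 mm) begins 54 mm behind the grasp point. The pads swing forward as they close: fully open they stand 13 mm farther back than shut.
Start: joints at [-1.386, 0.411, -0.013, 1.596, 0.006, 1.134, -0.082], TCP at [0.156, 0.605, 0.231] pointing down, gripper open.
Joint ranges: [-2.95, 2.95], [-0.29, 1.99], [-1.47, 1.44], [0.14, 2.54], [-1.03, 4.17], [0.13, 1.85], [-2.86, 2.86]. Speed limits (rad/s): [2.39, 2.39, 3.01, 3.01, 3.14, 3.14, 3.14].

### API

Orientations are given as a unit quaternion [x, y, z, w].
In Python, from rig import arm, kinematics, optics, ticket gives the robot as it stands. Calls block until the motion is done:
- arm.move_ptp(position, orientation): joint-space move of the TCP to a pose.
- arm.move_l(position, max_speed=0.15, orientation=None): straight line of the TCP; orientation=None keeps the orientation; max_speed is the mean speed in m/s.
- arm.set_joints(angles): joint-space move.
- arm.set_gripper(opening): opening from 0.0 (shut) to 1.0 (fully open); the grip force is fixed at half the most; returns when the fingers have stopped.
- arm.wait(seconds).
- kinematics.ik(position, orientation): joint angles nearest the present ones, or None.
- arm.get_obs(): the state.
- optics.capture(name): name is "scene" or "top"; returns a dict with "pixels" (384x512x3 uint8, red, green, blue), "range_z" (384x512 float32, m along the optical axis (not along the pixel's ray), 0 where there is no reading), "K" (3x3 intrinsics, pixels), "R" (3x3) and "t" (3): a world point X has camera coordinates R X + t. Camera axes: x right, y down, z forward; pixel columns grow to the right and rows downward; lengths in m; the calibration is good to about 2 mm. A picture is of the moment at which its call begins.
A pose or a line that the arm cannot do raises arm.PlanningError and nothing moves.
- ticket.close_job(): hands the job in; it is judged then, once.
Trained networks look in a picture, given as the dict that the camera call returned (one of the last four; its "shot" number tells which), for a name from the list of things; names that differ only in an ending like _2 or _b are one class to them, and where a whole thing is asked for, a point or a joint stands for the part that bears it (a point fixed in the world has none). Each returns a list of dicts, best first, with "score" (0 to 1); they miss things now and then, are a little off and sometimes report something else, mostly with a low value. They report only what shows in the picture. A call takes as long as a camera call. They do not tell look-alikes from the thing itself.
- optics.boxes_of(query, picture): "point" ([column, row] in pixels, amid what is visible of it).
The state is a dict: "time": time; "joint_pos": joint angles; "joint_vel": joint speeds; "tau": joint torques, N m; "eef_pos": TCP position; "tcp_rot": TCP orientation; "force": force on the tool from outside, world axes, zero at the start; "torque": the same for the moment, N m; "opening": opening from 0.0 (shut) to 1.0 (fully open); "grasp_force": force on a finger pad.
Only numpy, scipy, OpenCV 4.12 (cv2) and the standard library are available. Lean on these libraries where they do the work, as an engineer would, in place of code of your own. Each camera call takes 0.05 s, during which the arm holds its last target. There are 200 camera calls.

### The job

The beads are cured: turn the lamp's knob fully anticlockwise, to its off stop. Then slide the bead tray out until all of it is clear of the lamp's front, leave it lying on the table and let go; then take it again, tip all four beads into the empty bin with the yellow labels, and put the empty tray back down flat on the table, right way up. Leave the bin standing and don't disturb the other things on the bench.

Things in the scene. Friction and masses are not known exactly. Their poses are not given: they have to be found in the camera images.
- lamp_knob (a joint): angle of the black knob on the lamp's roof: 0 = off, at its end stop fully anticlockwise (seen from above); it grows as the knob is turned clockwise, up to 2.8 rad. Turning it takes 0.03 N m; it stays where it is left
- lamp_knob_grip (a point): on the knob's vertical axis, 125 mm above the table, at grip height. The grip is an upright bar 42 mm long (x, turns with the knob), 14 mm thick (y), 32 mm tall, its top 7 mm above this point, on a 44 mm disc. A white line marks the pointer end of the bar (-x): when off it points at the red dot on the grey dial, towards the lamp's front
- lamp: white curing lamp fixed to the table: a tunnel-shaped hood 120 mm deep (x), 170 mm wide (y), 88 mm tall, open at front and back; inside 146 mm wide, 75 mm high, its floor the bare table. Origin: centre of its footprint; the front (-x) faces the robot. The knob stands on its roof, 20 mm in front of the origin
- lamp_front (a point): centre of the lamp's front edge, at table height; same axes as the lamp
- tray: loose aluminium scoop, 170 mm long (x), 62 mm wide (y); floor 4 mm, walls 26 mm high, 4 mm thick, at both sides and tail (+x), open mouth at -x. A blue handle block, 24 (x) by 20 (y) mm, top 58 mm above the underside, stands inside 67 mm behind the origin. Origin: centre of underside; 160 g. Tail and handle start under the hood, the mouth end sticks out: take it there across both walls
- tray_handle (a point): on the axis of the tray's blue handle block, 50 mm above the tray's underside (8 mm below the block's top)
- tray_mouth (a point): middle of the tray's open mouth edge, on the floor's upper face; same axes as the tray
- tray_tail (a point): middle of the tray's tail end (+x), at its underside
- bin: the empty clear bin with yellow labels: loose open box 150 mm (x) by 130 mm (y), 60 mm high (thin grey rim strip to 62 mm), walls and floor 4 mm. Origin: centre of its underside; about 400 g. It stands to the left or right of the lamp
- bin_in (a point): centre of the inner floor of that bin, 4 mm above its underside; same axes
- full_bin: bystander: the same kind of bin, with white labels and full of bare wooden balls, about 900 g, on the other side. Origin: centre of underside
- tin: bystander: round steel tin, 88 mm diameter, 60 mm tall. Origin: centre of underside
- hoop: bystander: flat wooden ring lying on the table, 110 mm outer diameter, 10 mm high. Origin: centre of underside
- brush: bystander: paint brush lying on the table, 200 mm long (x). Origin: under its middle
- paint_pink: bystander: pink paint bottle, 38 mm diameter, 110 mm tall, loose. Origin: centre of underside
- paint_blue: bystander: blue paint bottle, 38 mm diameter, 110 mm tall, loose. Origin: centre of underside
- paint_lime: bystander: lime green paint bottle, 38 mm diameter, 110 mm tall, loose. Origin: centre of underside
- bead0: red cube bead, 18 mm, loose in the tray, 12 g. Origin: centre of the face it starts on
- bead1: yellow disc bead, 21 mm diameter, 13 mm thick, loose in the tray, 12 g. Origin: centre of the face it starts on
- bead2: green cube bead, 18 mm, loose in the tray, 12 g. Origin: centre of the face it starts on
- bead3: orange disc bead, 21 mm diameter, 13 mm thick, loose in the tray, 12 g. Origin: centre of the face it starts on
Mind the look-alikes: they are no part of the job. Several things have the shape of the lamp; the one meant has the colours described above. Several things have the shape of the tray; the one meant has the colours described above.

How it is judged:
By the outcome, as a careful person would: the job done as asked, in the order asked, and still so for the second after the job is handed in, with the robot touching nothing.
It also fails if it takes over 72 s, if anything falls off the work surface, if the arm or the gripper's body presses on something with over 40 N, if the wrist force passes 120 N, or if a joint passes its speed limit or range.

## Working session

There is one attempt and no reset: what is moved stays moved. The work goes in short steps, each a Python script; the robot and the scene stay as the last script left them, time stands still between calls to the robot, and variables do not carry over. Pictures are saved under pics/ and viewed, at most 10 in all, crops included, and the job is handed in when it is done.

```bash
ls; mkdir -p pics; python3 - <<'E'
from rig import arm,optics
import cv2,numpy as np,pickle
for n in ["scene","top"]:
    p=optics.capture(n); cv2.imwrite(f"pics/{n}0.png",p["pixels"][:,:,::-1]); pickle.dump(p,open(f"{n}0.pkl","wb"))
    R,t,K=p["R"],p["t"],p["K"]
    print(n,"cam",-R.T@t,"axis",R[2],K[0,0])
    for q in ["lamp","lamp_knob","tray","tray_handle","bin","full_bin","bead0","bead1","bead2","bead3"]:
        for d in optics.boxes_of(q,p)[:3]:
            c,r=d["point"];z=p["range_z"][int(r),int(c)]
            X=R.T@(z*np.linalg.inv(K)@[c,r,1]-t)
            print(q,round(d["score"],2),np.round([c,r]),X.round(3))
print(arm.get_obs()["time"],arm.get_obs()["tcp_rot"])
E
```

```text
pics
scene cam [1.15169901 0.32755152 1.21321193] axis [-0.47015289 -0.26972644 -0.8403594 ] 426.53990171799705
lamp 0.97 [181. 105.] [ 0.317 -0.466  0.09 ]
lamp 0.89 [219. 230.] [ 0.688 -0.07   0.091]
lamp_knob 0.7 [241. 212.] [ 0.566 -0.07   0.018]
lamp_knob 0.57 [221. 216.] [ 0.661 -0.076  0.134]
tray 0.82 [302. 218.] [0.482 0.113 0.001]
tray 0.68 [237. 204.] [ 0.54  -0.1    0.006]
tray 0.3 [223. 125.] [ 0.276 -0.318  0.02 ]
tray_handle 0.72 [304. 216.] [0.471 0.114 0.001]
tray_handle 0.65 [238. 209.] [ 0.551 -0.089  0.001]
tray_handle 0.52 [219. 215.] [ 0.662 -0.083  0.131]
bin 0.61 [356. 239.] [0.468 0.293 0.001]
full_bin 0.69 [194. 164.] [ 0.479 -0.311  0.023]
bead0 0.52 [241. 212.] [ 0.57  -0.067  0.024]
bead1 0.52 [241. 212.] [ 0.57  -0.067  0.024]
bead2 0.52 [241. 212.] [ 0.57  -0.067  0.024]
bead3 0.52 [241. 212.] [ 0.57  -0.067  0.024]
top cam [ 0.42261848 -0.03910682  1.94620037] axis [ 0.05561025  0.0022862  -0.99844994] 498.2854496864564
lamp 0.81 [379. 245.] [ 0.314 -0.471  0.093]
lamp 0.59 [276. 148.] [ 0.68  -0.091  0.087]
lamp 0.36 [343. 154.] [ 0.665 -0.359 -0.   ]
lamp_knob 0.58 [277. 155.] [ 0.649 -0.095  0.131]
tray 0.73 [275. 177.] [ 0.578 -0.091 -0.001]
tray 0.69 [225. 202.] [ 0.48   0.106 -0.003]
tray 0.56 [318. 139.] [ 0.716 -0.254  0.074]
tray_handle 0.95 [224. 203.] [0.477 0.112 0.001]
tray_handle 0.72 [321. 137.] [ 0.719 -0.261  0.089]
bin 0.93 [175. 204.] [0.474 0.301 0.007]
bin 0.61 [318. 135.] [ 0.728 -0.252  0.081]
full_bin 0.61 [334. 199.] [ 0.489 -0.316  0.018]
bead0 0.29 [276. 151.] [ 0.663 -0.091  0.124]
bead1 0.29 [276. 151.] [ 0.663 -0.091  0.124]
bead2 0.29 [276. 151.] [ 0.663 -0.091  0.124]
bead3 0.29 [276. 151.] [ 0.663 -0.091  0.124]
1.1 [1.26049755e-01 9.92023921e-01 1.38702896e-05 2.16674794e-06]
```

```bash
python3 - <<'E'
import cv2
a=cv2.imread("pics/top0.png")[90:270,110:400];cv2.imwrite("pics/topc.png",cv2.resize(a,None,fx=2.75,fy=2.75,interpolation=cv2.INTER_CUBIC))
a=cv2.imread("pics/scene0.png")[60:330,120:460];cv2.imwrite("pics/scc.png",cv2.resize(a,None,fx=2.2,fy=2.2,interpolation=cv2.INTER_CUBIC))
E
```

```text
(no output)
```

View pics/topc.png

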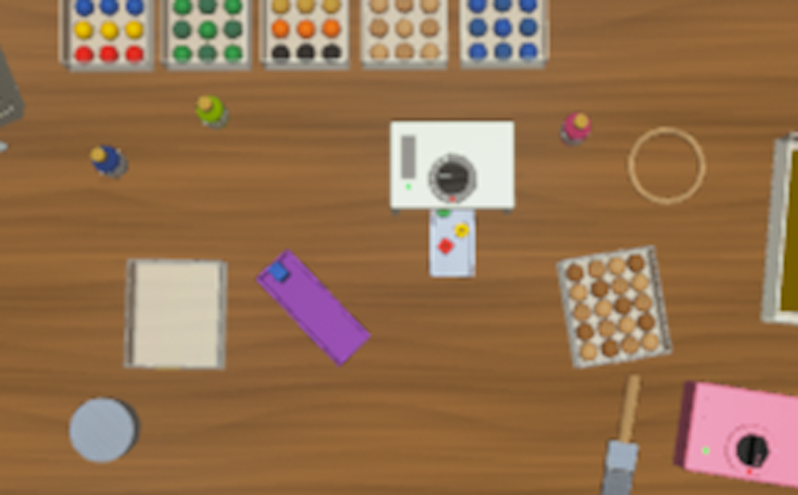

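View pics/scc.png

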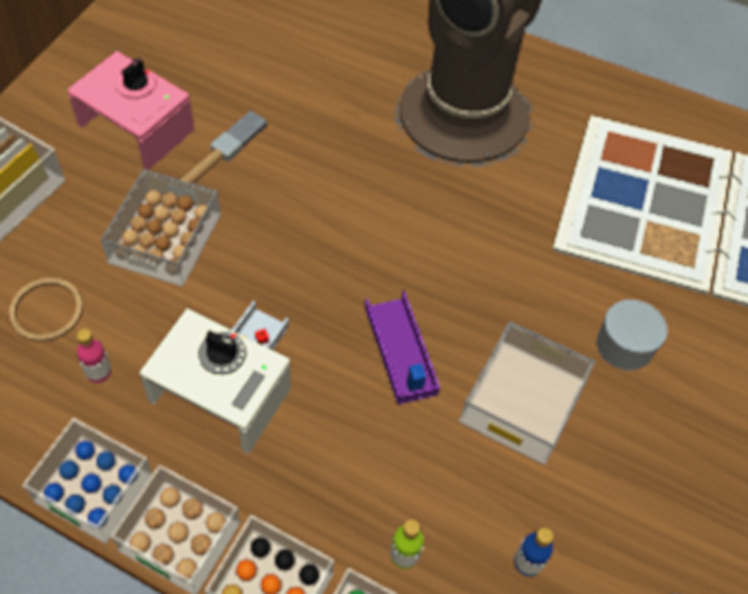

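```bash
cat > h.py <<'E'
import numpy as np,cv2
from scipy.spatial.transform import Rotation as Ro
def cloud(p):
    R,t,K=p["R"],p["t"],p["K"]; z=p["range_z"].astype(float)
    v,u=np.mgrid[:z.shape[0],:z.shape[1]]
    c=np.stack([(u-K[0,2])*z/K[0,0],(v-K[1,2])*z/K[1,1],z],-1)
    X=(c-t)@R; X[z==0]=np.nan
    return X
def px_on_plane(p,uv,h):
    R,t,K=p["R"],p["t"],p["K"]; o=-R.T@t
    d=R.T@np.linalg.inv(K)@[uv[0],uv[1],1]; return o+d*(h-o[2])/d[2]
def proj(p,X):
    c=p["R"]@np.asarray(X)+p["t"]; c=p["K"]@c; return c[:2]/c[2]
def rect(P):
    (cx,cy),(w,h),a=cv2.minAreaRect(P[:,:2].astype(np.float32)); return np.round([cx,cy,w,h,a],4)
def sel(X,x0,x1,y0,y1,z0,z1):
    return (X[...,0]>x0)&(X[...,0]<x1)&(X[...,1]>y0)&(X[...,1]<y1)&(X[...,2]>z0)&(X[...,2]<z1)
def Q(yaw,pitch=0):  # tool down, tool y axis at angle yaw from world y ; 
    return (Ro.from_euler('z',yaw)*Ro.from_euler('y',pitch)*Ro.from_quat([1,0,0,0])).as_quat()
E
python3 - <<'E'
from h import *; import pickle
for n in ["top","scene"]:
    p=pickle.load(open(n+"0.pkl","rb"));X=cloud(p)
    for nm,b in dict(roof=(.58,.8,-.2,.03,.08,.097),knob=(.6,.74,-.15,-.03,.115,.15),disc=(.6,.74,-.15,-.03,.098,.11),traywall=(.48,.63,-.16,-.03,.015,.035),trayfloor=(.48,.62,-.16,-.03,.003,.035),binrim=(.35,.6,.2,.42,.045,.07),bin=(.35,.6,.2,.42,.01,.07)).items():
        m=sel(X,*b);P=X[m]
        print(n,nm,len(P), P.mean(0).round(4) if len(P) else '', P.min(0).round(3) if len(P) else '',P.max(0).round(3) if len(P) else '',rect(P) if len(P)>4 else '')
    c=proj(p,[.665,-.092,.125]).round().astype(int) 
    im=p["pixels"][c[1]-20:c[1]+50,c[0]-45:c[0]+45,::-1]
    globals()[n]=cv2.resize(im,(400*90//90*1,311),interpolation=cv2.INTER_CUBIC); print(c)
cv2.imwrite("pics/knob.png",np.hstack([top,scene]))
E
```

```text
top roof 1220 [ 0.6759 -0.0859  0.0879] [ 0.615 -0.172  0.08 ] [ 0.734 -0.002  0.097] [ 6.74400e-01 -8.67000e-02  1.69600e-01  1.18900e-01  8.97243e+01]
top knob 47 [ 0.6549 -0.0874  0.1303] [ 0.647 -0.106  0.117] [ 0.663 -0.069  0.143] [ 0.6556 -0.0871  0.0157  0.0372  0.7254]
top disc 78 [ 0.6555 -0.0892  0.1022] [ 0.622 -0.147  0.098] [ 0.723 -0.047  0.11 ] [ 0.6753 -0.0996  0.0987  0.095   6.3865]
top traywall 82 [ 0.5799 -0.0881  0.0223] [ 0.528 -0.159  0.015] [ 0.619 -0.054  0.034] [ 0.5731 -0.1061  0.1026  0.0917 88.1898]
top trayfloor 420 [ 0.5584 -0.0938  0.0099] [ 0.483 -0.16   0.003] [ 0.619 -0.03   0.034] [ 0.551  -0.0952  0.1287  0.1357 89.6277]
top binrim 239 [0.4595 0.3131 0.0586] [0.352 0.232 0.045] [0.55  0.417 0.07 ] [ 0.4508  0.3242  0.1809  0.2005 88.6333]
top bin 572 [0.4715 0.3077 0.0359] [0.351 0.203 0.01 ] [0.595 0.42  0.07 ] [ 0.4729  0.3106  0.2167  0.2442 89.5228]
[276 151]
scene roof 1830 [ 0.6813 -0.0802  0.0888] [ 0.613 -0.171  0.08 ] [0.737 0.002 0.097] [ 6.75400e-01 -8.42000e-02  1.72700e-01  1.23400e-01  8.93711e+01]
scene knob 90 [ 0.6565 -0.0818  0.1287] [ 0.646 -0.103  0.115] [ 0.665 -0.063  0.14 ] [ 0.6555 -0.0829  0.0158  0.0406  9.0233]
scene disc 80 [ 0.6626 -0.0804  0.1023] [ 0.625 -0.114  0.098] [ 0.676 -0.054  0.11 ] [ 6.55900e-01 -7.93000e-02  4.91000e-02  5.08000e-02  5.44569e+01]
scene traywall 108 [ 0.5599 -0.0817  0.0229] [ 0.526 -0.117  0.015] [ 0.585 -0.051  0.031] [ 5.55000e-01 -8.39000e-02  6.62000e-02  5.72000e-02  8.72521e+01]
scene trayfloor 367 [ 0.5442 -0.0894  0.0109] [ 0.48  -0.16   0.003] [ 0.585 -0.03   0.031] [ 0.5322 -0.0942  0.1294  0.1023 87.6464]
scene binrim 526 [0.4606 0.3112 0.0575] [0.35  0.235 0.045] [0.552 0.419 0.068] [ 0.4502  0.3265  0.1804  0.2033 88.6104]
scene bin 1143 [0.4592 0.3117 0.0411] [0.35  0.234 0.01 ] [0.553 0.419 0.068] [ 0.4508  0.3266  0.1805  0.2056 88.5498]
[216 216]
```

View pics/knob.png

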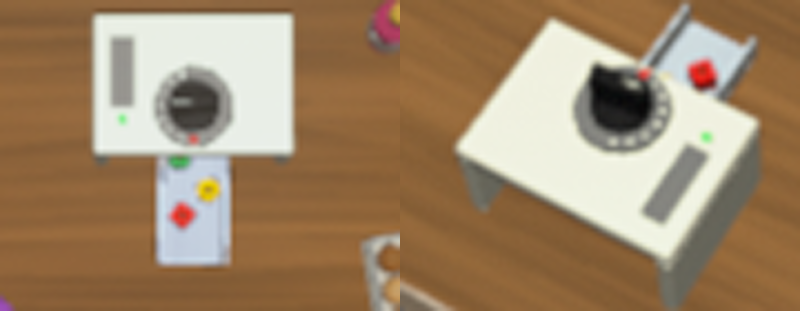

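```bash
python3 - <<'E'
from h import *; import pickle
from rig import arm,kinematics
for n in ["top","scene"]:
    p=pickle.load(open(n+"0.pkl","rb"));X=cloud(p);hsv=cv2.cvtColor(p["pixels"],cv2.COLOR_RGB2HSV)
    P=X[sel(X,.395,.56,.225,.375,.05,.07)];print(n,"bin",rect(P),P.min(0).round(3),P.max(0).round(3))
    P=X[sel(X,.3,.42,.3,.5,.055,.065)&(hsv[...,1]<90)];print("tin?",rect(P))
    m=sel(X,.48,.612,-.15,-.03,-.01,.035)&((hsv[...,1]<60)&(hsv[...,2]>110)); P=X[m];print("tray",len(P),rect(P),P.min(0).round(3),P.max(0).round(3))
    v,u=np.nonzero(m); print("px",u.min(),u.max(),v.min(),v.max())
    for k in range(v.min(),v.max()+1,3):
        uu=u[v==k]
        if n=="top" and len(uu): print(k,px_on_plane(p,[uu.min()-.5,k],.015).round(3)[:2],px_on_plane(p,[uu.max()+.5,k],.015).round(3)[:2])
    if n=="top":
        for a,b in [((156.2,184.5),(192.2,223.8))]: print(px_on_plane(p,a,.061),px_on_plane(p,b,.061))
        print("mouth",px_on_plane(p,[275,v.max()+.5],.004))
K=[.6555,-.0855,.108]
for y in (-np.pi/2,0,np.pi/2,np.pi):
    q=kinematics.ik(K,Q(y)); print(round(y,2),None if q is None else np.round(q,2))
def tp(m,yaw,a):
    R=Ro.from_euler('z',yaw)*Ro.from_euler('y',-a)
    return np.array(m)+R.apply([.152,0,.026]),(R*Ro.from_quat([1,0,0,0])).as_quat()
for yaw in (0,.3,.58,.9):
  for a in (.5,.9,1.2,1.35):
    for f in (0,np.pi):
        pos,q=tp([.48,.305,.045],yaw,a); q=(Ro.from_quat(q)*Ro.from_euler('z',f)).as_quat()
        j=kinematics.ik(pos,q); print(yaw,a,round(f),None if j is None else np.round(j,2))
E
```

```text
top bin [ 0.4751  0.2987  0.1326  0.1484 89.5801] [0.4   0.232 0.05 ] [0.55  0.365 0.069]
tin? [ 0.3567  0.3756  0.086   0.155  61.1898]
tray 320 [ 5.68800e-01 -8.54000e-02  6.22000e-02  8.57000e-02  8.95315e+01] [ 0.526 -0.117 -0.01 ] [ 0.612 -0.054  0.034]
px 266 282 168 190
168 [ 0.612 -0.057] [ 0.611 -0.119]
171 [ 0.6   -0.053] [ 0.599 -0.119]
174 [ 0.588 -0.052] [ 0.588 -0.119]
177 [ 0.576 -0.052] [ 0.576 -0.118]
180 [ 0.565 -0.052] [ 0.564 -0.118]
183 [ 0.553 -0.052] [ 0.553 -0.118]
186 [ 0.541 -0.052] [ 0.541 -0.118]
189 [ 0.53  -0.052] [ 0.529 -0.118]
[0.5471736  0.36270974 0.061     ] [0.39752601 0.2259667  0.061     ]
mouth [ 0.52426135 -0.08916575  0.004     ]
scene bin [ 0.474   0.3008  0.1299  0.1547 88.7655] [0.396 0.235 0.05 ] [0.552 0.367 0.068]
tin? [ 0.3556  0.3768  0.0838  0.1564 60.3047]
tray 226 [ 5.51000e-01 -8.98000e-02  7.58000e-02  6.45000e-02  8.72521e+01] [ 0.52  -0.128 -0.004] [ 0.585 -0.053  0.031]
px 225 250 197 218
-1.57 [-0.64  0.96  1.24  1.67 -0.96  1.25 -2.32]
0 [-0.46  0.72  0.81  1.66 -0.59  1.02 -1.03]
1.57 [-0.41  0.69  0.72  1.66 -0.53  1.    0
[... 691 characters left out ...]
 1.2 0 None
0.3 1.2 3 None
0.3 1.35 0 None
0.3 1.35 3 None
0.58 0.5 0 [-1.04  0.43  0.49  2.01 -0.62  0.3  -1.08]
0.58 0.5 3 [-0.59  0.4  -0.08  1.98  0.26  0.27  1.26]
0.58 0.9 0 [ 0.02  0.4  -0.82  2.32  2.45  0.51  2.32]
0.58 0.9 3 [ 0.31  0.61 -1.22  2.31  2.22  0.7  -0.45]
0.58 1.2 0 None
0.58 1.2 3 None
0.58 1.35 0 None
0.58 1.35 3 None
0.9 0.5 0 [-0.93  0.42  0.38  1.99 -0.85  0.39 -0.54]
0.9 0.5 3 [-0.33  0.43 -0.37  1.95  0.1   0.3   1.75]
0.9 0.9 0 [ 0.45  0.63 -1.21  2.27  2.49  0.34  2.78]
0.9 0.9 3 [ 0.45  0.63 -1.21  2.27  2.49  0.34 -0.36]
0.9 1.2 0 [ 0.6   0.84 -1.25  2.48  3.15  0.71  2.43]
0.9 1.2 3 [ 0.6   0.84 -1.25  2.48  3.15  0.71 -0.72]
0.9 1.35 0 None
0.9 1.35 3 None
```

```bash
python3 - <<'E'
from h import *
from rig import arm
K=np.array([.6555,-.0855,.107])
o=lambda:arm.get_obs()
arm.move_ptp(K+[0,0,.06],Q(np.pi/2)); print(o()["time"],o()["joint_pos"].round(2) if hasattr(o()["joint_pos"],'round') else o()["joint_pos"])
arm.move_l(K,.1)
arm.set_gripper(0); s=o();print("grip",s["opening"],s["grasp_force"],s["time"],np.round(s["force"],1))
for a in (.5,1.0,1.4,1.5,1.57,1.61):
    arm.move_ptp(K,Q(np.pi/2+a)); s=o();print(a,s["time"],np.round(s["force"],1),np.round(s["torque"],2))
E
```

```text
4.1 [-0.46  0.64  0.8   1.61 -0.5   1.11  0.47]
grip 0.15018801682464228 59.146599769592285 5.5 [-2.2  0.6  4.1]
0.5 5.9833 [0.  1.1 4.1] [0.32 0.05 0.01]
1.0 6.4667 [1.1 2.8 5. ] [ 0.54 -0.19  0.04]
1.4 6.8833 [2.1 2.9 6.3] [ 0.75 -0.33  0.01]
1.5 7.1333 [2.  2.5 5.9] [ 0.78 -0.28  0.02]
1.57 7.3833 [1.7 3.9 5.5] [ 0.8  -0.28 -0.01]
1.61 7.6333 [1.7 4.2 7. ] [ 0.97 -0.32 -1.5 ]
```

```bash
python3 - <<'E'
from h import *
from rig import arm,kinematics,optics
arm.set_gripper(1.0)
K=np.array([.6555,-.0855,.107]); arm.move_l(K+[0,0,.06],.15)
for yw in (0,np.pi):
    j=kinematics.ik([.548,-.0855,.0],Q(yw)); print(yw,None if j is None else np.round(j,2))
arm.move_ptp([.548,-.0855,.18],Q(np.pi))
print(arm.get_obs()["time"],np.round(arm.get_obs()["joint_pos"],2))
def tp(m,yaw,a):
    R=Ro.from_euler('z',yaw)*Ro.from_euler('y',-a)
    return np.array(m)+R.apply([.152,0,.026]),(R*Ro.from_quat([1,0,0,0])).as_quat()
for yaw in np.arange(-1.8,2.7,.3):
  for f in (0,np.pi):
    r=[]
    for a in (0,.4,.8,1.1,1.3):
        m=np.array([.474,.3,.05])+.02*np.array([np.cos(yaw),np.sin(yaw),0])
        pos,q=tp(m,yaw,a); q=(Ro.from_quat(q)*Ro.from_euler('z',f)).as_quat()
        j=kinematics.ik(pos,q); r.append("none" if j is None else str(np.round(j,1).tolist()))
    print(round(yaw,1),round(f),*r)
p=optics.capture("top"); c=proj(p,[.62,-.0855,.1]).astype(int)
cv2.imwrite("pics/k1.png",cv2.resize(p["pixels"][c[1]-25:c[1]+35,c[0]-35:c[0]+35,::-1],None,fx=6,fy=6,interpolation=cv2.INTER_CUBIC))
E
```

```text
0 [-0.63  0.89  1.03  2.   -1.02  0.9  -0.6 ]
3.141592653589793 [-0.15  0.61  0.29  1.97 -0.29  0.6   1.9 ]
9.3917 [-0.24  0.35  0.4   1.85 -0.16  0.97  1.8 ]
-1.8 0 [-0.4, 0.3, 0.0, 2.2, -0.0, 0.6, 2.5] [-0.7, 0.4, 0.1, 1.9, 0.3, 1.1, 2.1] [-0.9, 0.6, 0.1, 1.6, 0.3, 1.6, 2.0] [-1.1, 0.9, 0.4, 1.4, 0.3, 1.8, 2.2] none
-1.8 3 [-0.9, 0.4, 0.7, 2.2, -0.4, 0.7, -0.2] [-1.2, 0.5, 0.7, 1.9, -0.0, 1.1, -0.7] [-1.3, 0.8, 0.7, 1.7, 0.1, 1.5, -0.8] [-1.3, 1.0, 0.8, 1.4, 0.1, 1.8, -0.8] none
-1.5 0 [-0.3, 0.4, -0.0, 2.0, 0.0, 0.7, 2.8] [-0.7, 0.4, 0.1, 1.9, 0.4, 1.1, 2.4] [-0.9, 0.6, 0.1, 1.7, 0.5, 1.5, 2.2] [-1.0, 0.8, 0.1, 1.5, 0.6, 1.7, 2.1] [-1.2, 1.0, 0.4, 1.4, 0.5, 1.8, 2.3]
-1.5 3 [-0.8, 0.5, 0.6, 2.1, -0.4, 0.7, 0.1] [-1.1, 0.5, 0.7, 1.9, 0.1, 1.0, -0.5] [-1.3, 0.7, 0.7, 1.7, 0.2, 1.3, -0.7] [-1.3, 0.9, 0.6, 1.6, 0.3, 1.6, -0.8] [-1.3, 1.0, 0.6, 1.4, 0.4, 1.7, -0.8]
-1.2 0 [0.1, 0.6, -0.6, 1.9, 0.4, 0.8, 2.8] [-0.6, 0.4, 0.0, 1.9, 0.5, 1.0, 2.6] [-0.9, 0.6, 0.1, 1.8, 0.7, 1.3, 2.3] [-1.1, 0.7, 0.1, 1.7, 0.8, 1.6, 2.2] [-1.1, 0.8, 0.1, 1.6, 0.8, 1.7, 2.1]
-1.2 3 [-0.7, 0.5, 0.5, 1.9, -0.
[... 3981 characters left out ...]
0.5, 0.2, 1.9, -1.0, 1.2, 0.8] [-0.1, 0.7, -0.2, 1.8, -1.0, 1.3, 0.8] [0.0, 0.8, -0.2, 1.8, -1.0, 1.5, 0.9]
2.1 3 [-0.8, 0.5, -0.2, 1.8, 0.2, 0.8, 2.6] [0.1, 0.7, -1.0, 1.8, 0.3, 0.8, 2.7] [-0.5, 0.5, 0.2, 1.9, -1.0, 1.2, -2.4] [-0.1, 0.7, -0.2, 1.8, -1.0, 1.3, -2.3] [0.0, 0.8, -0.2, 1.8, -1.0, 1.5, -2.2]
2.4 0 [-1.2, 0.5, 0.3, 2.0, -0.2, 0.7, 0.0] [-0.9, 0.4, 0.3, 1.9, -0.6, 1.0, 0.6] [-0.6, 0.6, 0.3, 1.8, -0.9, 1.4, 0.9] [-0.5, 0.7, 0.3, 1.7, -1.0, 1.7, 1.0] [-0.3, 0.9, 0.2, 1.6, -1.0, 1.8, 1.1]
2.4 3 [-0.8, 0.5, -0.3, 1.9, 0.2, 0.8, 2.8] [0.2, 0.8, -1.2, 1.8, 0.4, 1.0, 2.8] [-0.8, 0.6, 0.6, 1.8, -1.0, 1.5, -2.1] [-0.5, 0.8, 0.4, 1.7, -1.0, 1.7, -2.1] [-0.3, 0.9, 0.2, 1.6, -1.0, 1.8, -2.1]
```

View pics/k1.png

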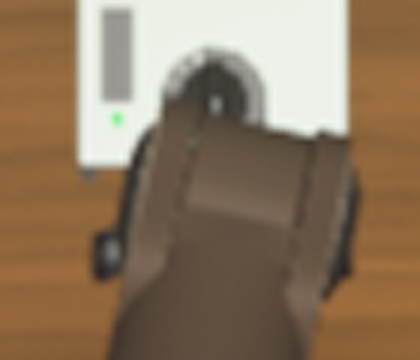

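```bash
cat >> h.py <<'E'
GX,GZ=.152,.028
def tp(m,yaw,a):
    R=Ro.from_euler('z',yaw)*Ro.from_euler('y',-a)
    return np.array(m)+R.apply([GX,0,GZ-.004]),(R*Ro.from_euler('xz',[np.pi,np.pi])).as_quat()
E
python3 - <<'E'
from h import *
from rig import arm,optics
def o(l):
    s=arm.get_obs();print(l,round(s["time"],2),np.round(s["eef_pos"],4),round(s["opening"],3),np.round(s["grasp_force"],1),np.round(s["force"],1))
arm.move_l([.548,-.0855,.02],.12); o("pre")
arm.move_l([.548,-.0855,.001],.05); o("down")
arm.set_gripper(0); o("grip")
arm.move_l([.436,-.0855,.001],.08); o("slid")
arm.set_gripper(1.0); arm.wait(.2); o("open")
arm.move_l([.436,-.0855,.16],.15)
arm.move_ptp([.40,.12,.25],Q(np.pi)); o("away")
for n in ("top","scene"):
    p=optics.capture(n);X=cloud(p);hsv=cv2.cvtColor(p["pixels"],cv2.COLOR_RGB2HSV)
    P=X[sel(X,.36,.612,-.15,-.03,.04,.075)];print(n,"handle",len(P),P.mean(0).round(4) if len(P) else '',rect(P) if len(P)>4 else '')
    P=X[sel(X,.36,.612,-.15,-.03,.0,.035)&(hsv[...,1]<60)&(hsv[...,2]>110)];print("tray",rect(P))
    c=proj(p,[.5,-.0855,.02]).astype(int)
    globals()[n]=cv2.resize(p["pixels"][max(0,c[1]-40):c[1]+40,c[0]-40:c[0]+40,::-1],(400,400),interpolation=cv2.INTER_CUBIC)
cv2.imwrite("pics/t1.png",np.hstack([top,scene]))
E
```

```text
pre 10.93 [ 0.5485 -0.0856  0.0207] 0.999 0.0 [-0.7 -0.5  0.5]
down 11.46 [ 0.5478 -0.0856  0.0007] 0.992 0.0 [-0.7  0.3  0.9]
grip 11.81 [ 0.5484 -0.0857  0.0016] 0.713 65.3 [-1.6 -0.7  5.8]
slid 13.36 [ 0.4361 -0.0856  0.0015] 0.71 65.7 [2.  0.5 8.3]
open 13.93 [ 0.4358 -0.0855  0.0009] 1.001 0.0 [-0.1 -0.5  0.2]
away 16.05 [0.4    0.1189 0.2493] 0.999 0.0 [-0.7  0.4  0.6]
top handle 28 [ 0.5639 -0.0893  0.0568] [ 0.5306 -0.0957  0.0956  0.0189 11.8171]
tray [ 4.98600e-01 -8.61000e-02  6.35000e-02  1.71700e-01  8.77936e+01]
scene handle 63 [ 0.5688 -0.0854  0.0548] [ 0.5659 -0.0867  0.0279  0.02    2.0092]
tray [ 4.98100e-01 -9.12000e-02  7.50000e-02  1.73400e-01  8.86218e+01]
```

View pics/t1.png

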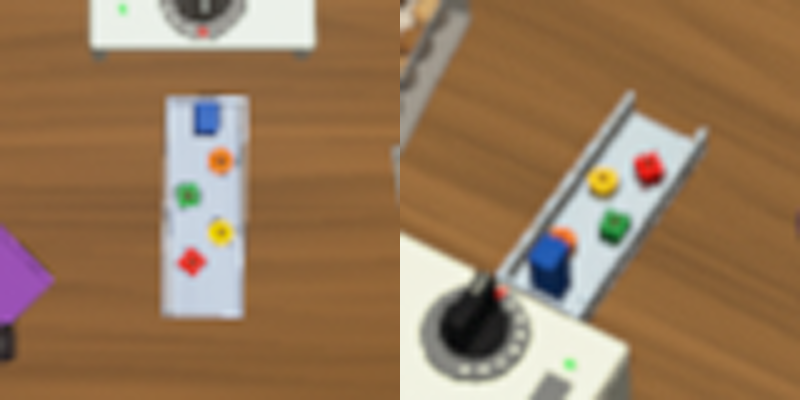

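```bash
python3 - <<'E'
from h import *
from rig import arm,optics,kinematics
def o(l):
    s=arm.get_obs();print(l,round(s["time"],2),np.round(s["eef_pos"],4),round(s["opening"],3),np.round(s["grasp_force"],1),np.round(s["force"],1),np.round(s["joint_pos"],2))
H=np.array([.5655,-.0865]);y0=-.02
m0=np.r_[H-GX*np.array([np.cos(y0),np.sin(y0)]),.004]
g=lambda m,y,a,v=.12:(lambda P:arm.move_l(P[0],max_speed=v,orientation=P[1]))(tp(m,y,a))
P=tp(m0+[0,0,.09],y0,0); arm.move_ptp(*P); o("above")
arm.set_gripper(.55); g(m0,y0,0,.1); o("at")
arm.set_gripper(0); o("grip")
g(m0+[0,0,.03],y0,0,.06); o("lift")
g(m0+[0,0,.11],y0,-.12,.1); o("up")
B=np.array([.4745,.2995]); yb=-1.2; d=np.array([np.cos(yb),np.sin(yb)])
m1=np.r_[B+.03*d,.12]
P0,P1=tp(m0+[0,0,.11],y0,-.12),tp(m1,yb,-.12)
arm.move_l(P1[0],max_speed=.13,orientation=P1[1]); o("hover")
p=optics.capture("scene");cv2.imwrite("pics/h.png",p["pixels"][60:300,150:450,::-1])
E
```

```text
above 17.28 [ 0.5654 -0.0855  0.1182] 1.0 0.0 [ 0.4  0.5 -0.3] [-0.34  0.49  0.55  1.87 -0.32  0.87  1.92]
at 18.8 [ 0.566  -0.0867  0.0285] 0.549 0.0 [-0.5 -0.1 -0.4] [-0.28  0.61  0.47  1.92 -0.42  0.7   1.99]
grip 19.16 [ 0.5662 -0.0866  0.0288] 0.222 59.8 [-0.6  0.1  6.4] [-0.28  0.61  0.47  1.92 -0.42  0.7   1.99]
lift 19.81 [ 0.5655 -0.0863  0.0581] 0.221 58.7 [ 0.7 -0.8 -2.3] [-0.3   0.57  0.5   1.91 -0.39  0.76  1.97]
up 20.57 [ 0.5667 -0.0865  0.1189] 0.221 58.7 [ 0.3 -0.5 -2.4] [-0.33  0.56  0.55  1.77 -0.31  1.03  1.9 ]
hover 22.39 [0.5411 0.1276 0.1256] 0.222 58.7 [-0.5 -0.6 -2.2] [-0.82  0.53  0.8   1.9  -0.6   0.98  0.64]
```

View pics/h.png

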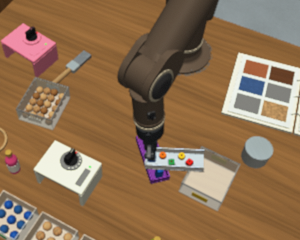

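```bash
python3 - <<'E'
from h import *
from rig import arm,optics,kinematics
def o(l):
    s=arm.get_obs();print(l,round(s["time"],2),np.round(s["eef_pos"],4),np.round(s["grasp_force"],1),np.round(s["force"],1),np.round(s["joint_pos"],2))
B=np.array([.4745,.2995]); yb=-1.2; d=np.array([np.cos(yb),np.sin(yb)])
def g(m,a,v=.12):
    P=tp(m,yb,a);arm.move_l(P[0],max_speed=v,orientation=P[1]);o(a)
m=lambda z,k=.03:np.r_[B+k*d,z]
g(m(.10),.25);g(m(.075),.6,.1);g(m(.06),.9,.1);g(m(.055),1.2,.1);arm.wait(.6)
for n in ("scene","top"):
    p=optics.capture(n);c=proj(p,[.47,.26,.1]).astype(int)
    globals()[n]=cv2.resize(p["pixels"][c[1]-50:c[1]+50,c[0]-50:c[0]+50,::-1],(400,400),interpolation=cv2.INTER_CUBIC)
cv2.imwrite("pics/p.png",np.hstack([top,scene]))
E
```

```text
0.25 23.04 [0.5363 0.1397 0.1606] 58.7 [ 0.9 -0.4 -1.4] [-1.24  0.56  1.04  1.91 -0.29  0.92  0.27]
0.6 23.56 [0.5261 0.166  0.1801] 58.8 [ 0.2 -1.1 -0.6] [-1.52  0.77  1.19  1.89 -0.13  0.96  0.01]
0.9 24.09 [0.5134 0.1991 0.1942] 58.9 [ 0.4 -0.5 -0.9] [-1.65  0.99  1.25  1.82 -0.04  1.07 -0.14]
1.2 24.68 [0.4978 0.239  0.2064] 59.0 [ 0.2  0.2 -0.9] [-1.73  1.22  1.26  1.72  0.04  1.22 -0.25]
```

View pics/p.png

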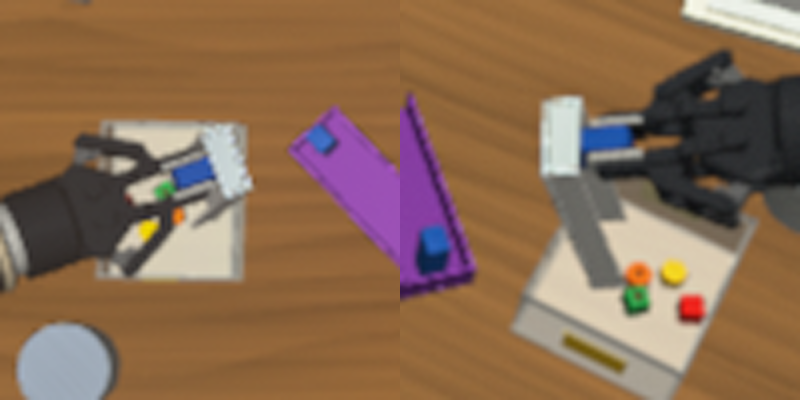

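```bash
python3 - <<'E'
from h import *
from rig import arm,optics,kinematics
def o(l):
    s=arm.get_obs();print(l,round(s["time"],2),np.round(s["eef_pos"],4),np.round(s["grasp_force"],1),np.round(s["force"],1),np.round(s["joint_pos"],2))
B=np.array([.4745,.2995]); yb=-1.2; d=np.array([np.cos(yb),np.sin(yb)])
def g(m,y,a,v=.12):
    P=tp(m,y,a);arm.move_l(P[0],max_speed=v,orientation=P[1]);o(a)
m=lambda z,k=.03:np.r_[B+k*d,z]
g(m(.12),yb,1.2,.1);g(m(.13),yb,.6);g(m(.13),yb,0)
y0=-.02;m0=np.r_[np.array([.5655,-.0865])-GX*np.array([np.cos(y0),np.sin(y0)]),.004]
g(m0+[0,0,.11],y0,0,.15);g(m0+[0,0,.012],y0,0,.12);g(m0+[0,0,.0005],y0,0,.03)
arm.set_gripper(.55);arm.wait(.2);o("open")
g(m0+[0,0,.12],y0,0,.12)
arm.set_joints([-1.386,.411,-.013,1.596,.006,1.134,-.082]);o("home")
for n in ("top","scene"):
    p=optics.capture(n);X=cloud(p)
    P=X[sel(X,.395,.56,.225,.375,.05,.07)];print(n,"bin",rect(P))
    P=X[sel(X,.36,.612,-.15,-.03,.04,.075)];print("handle",P.mean(0).round(4))
    im=p["pixels"][...,::-1]
    globals()[n]=cv2.resize(im[90:270,110:310] if n=="top" else im[100:300,180:402],(400,360),interpolation=cv2.INTER_CUBIC)
cv2.imwrite("pics/f.png",np.hstack([top,scene]))
E
```

```text
1.2 26.18 [0.497  0.2411 0.2698] 59.0 [ 1.   1.1 -1.8] [-1.75  1.14  1.32  1.7   0.1   1.28 -0.19]
0.6 27.05 [0.5255 0.1685 0.2349] 58.8 [ 1.2  0.1 -2.8] [-1.56  0.71  1.27  1.84 -0.08  1.06  0.03]
0 28.0 [0.5403 0.1306 0.1536] 58.8 [-0.1  1.2 -2.3] [-0.99  0.51  0.91  1.89 -0.48  0.98  0.51]
0 29.61 [ 0.5656 -0.0855  0.1379] 58.7 [-0.1  0.  -2.2] [-0.37  0.47  0.59  1.86 -0.32  0.91  1.92]
0 30.57 [ 0.566  -0.0867  0.0406] 58.7 [ 0.1 -0.2 -1.5] [-0.3   0.6   0.5   1.92 -0.42  0.73  2.  ]
0 31.11 [ 0.5657 -0.0863  0.0288] 59.8 [-1.8 -0.1  5.5] [-0.29  0.62  0.49  1.92 -0.44  0.7   2.01]
open 31.69 [ 0.5655 -0.0865  0.0284] 0.0 [-0.1 -0.3  0.3] [-0.29  0.62  0.49  1.92 -0.44  0.7   2.01]
0 32.83 [ 0.565  -0.0863  0.1473] 0.0 [-0.5  0.3 -0.3] [-0.38  0.46  0.6   1.85 -0.31  0.93  1.91]
home 35.67 [0.1576 0.6049 0.2313] 0.0 [-0.8 -0.4 -0.2] [-1.39  0.41 -0.01  1.6   0.01  1.13 -0.08]
top bin [ 0.475   0.2996  0.132   0.148  89.4918]
handle [ 0.5671 -0.0882  0.0576]
scene bin [ 0.4735  0.3009  0.1298  0.155  88.7925]
handle [ 0.5682 -0.0842  0.0547]
```

View pics/f.png

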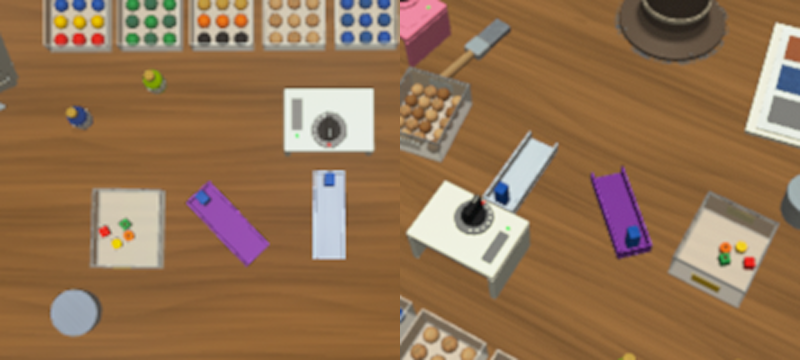

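The picture shows all four beads in the yellow-labelled bin near (117, 233). The empty tray lies flat and clear of the lamp near (328, 215), and the knob points at the red dot.

```bash
python3 -c "
from rig import ticket
print(ticket.close_job())"
```

```text
the job is handed in; nothing more can be done
None
```

The job is handed in: the knob is at its off stop, all four beads are in the yellow-labelled bin, and the empty tray lies flat, right way up and clear of the lamp, with nothing else moved in the final pictures and about 36 s of the 72 s used.

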